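# Load the tin lane: roll the tin label-up, then hold the spring pusher back at the par clip

## Robot

A 7-joint arm with a two-finger parallel gripper is mounted at the origin on the work surface. World frame = base frame: x ahead of the robot, y to its left, z up, the work surface at z = 0. Lengths are in m, angles in rad, forces in N, time in s.
With the tool pointing down it reaches from about 0.35 to 0.9 m from the base axis. Payload 8.1 kg.
Tool frame: the origin (TCP) lies midway between the tips of the shut fingers; the grasp point (between the pads) lies 19 mm behind it; z points along the fingers, y is the line along which they close (so a half turn about z gives the same grasp; the last joint's range is limited). The gripper opens to 92 mm and grips with 3 to 60 N. Pads are 19 mm wide; open, the fingers measure 130 mm over their backs; the gripper's body (75 mm by 190 mm) begins 47 mm behind the grasp point.
Start: joints at [1.139, 0.434, 0.025, 1.573, -0.012, 1.134, -0.075], TCP at [0.202, -0.592, 0.227] pointing down, gripper open.
Joint ranges: [-2.62, 2.62], [-0.44, 2.09], [-1.27, 1.32], [0.08, 2.57], [-1.32, 4.46], [0.12, 2], [-2.74, 2.74]. Speed limits (rad/s): [2.22, 2.22, 3.01, 3.01, 3.14, 3.14, 3.14].

## Interface

Orientations are given as a rotation vector (axis times angle).
In Python, from cell import arm gives the robot as it stands.
- The arm moves only by the tool carry_out, never from a script. Its arguments are lists of equal length, an entry for each row: "claw": the finger opening in cm, from 0 to 9.18; "delta_pos": the shift along the tool's x, y, z in cm, a list of three; "angular": the turn, a rotation vector about the tool's x, y, z in rad, a list of three. In form: {"claw": [claw, ...], "delta_pos": [[dx, dy, dz], ...], "angular": [[ax, ay, az], ...]}. A call has 1 to 20 rows; each row shifts and turns the commanded pose from where the row before left it, along the tool's axes as they then stand; what a row does not reach is not made up. A row lasts 1/10 s, in which the tool goes at most 50 mm and 8.59 degrees, less where a joint would pass 70% of its speed; a pose out of reach is approached as far as the arm can. A call with a gripper value outside its range is refused whole. The fingers move at their own pace and stop on an object; "force" is the grip in N (left out, the last holds). Time passes only in rows, so rows that do not move let the fingers close. It gives the time, the measured TCP pose, the force, the opening and the grip force at its end, in the units of the state.
- arm.observe(): the state, without advancing time (a new reading comes with each control period).
- arm.get_image(name): name is "scene" or "top"; returns a dict with "frame" (480x640x3 uint8, red, green, blue), "mtx" (3x3 intrinsics, pixels), "dist" ([k1, k2, p1, p2, k3] as OpenCV has them; the pictures are not rectified), "T" (4x4, takes a point from camera to world coordinates). Camera axes: x right, y down, z forward; pixel columns grow to the right and rows downward; lengths in m; the calibration is good to about 2 mm. A picture is of the moment at which its call begins. There is no depth.
- arm.sign_off(): hands the job in; it is judged then, once.
Trained networks look in a picture, given as the dict that the camera call returned (one of the last four; its "shot" number tells which), for a name from the list of things; names that differ only in an ending like _2 or _b are one class to them, and where a whole thing is asked for, a point or a joint stands for the part that bears it (a point fixed in the world has none). Each returns a list of dicts, best first, with "conf" (0 to 1); they miss things now and then, are a little off and sometimes report something else, mostly with a low value. They report only what shows in the picture. A call takes as long as a camera call.
- arm.look_for(label, picture): "centre" ([column, row] as shares, 0 to 1, of the picture: columns of its width, rows of its height, amid what is visible of it).
- arm.trace(label, picture): "region" (480x640 bool, what is visible of it) and "centre" ([column, row] as shares, 0 to 1, of the picture: columns of its width, rows of its height, amid what is visible of it).
- arm.place_of(label, picture): "centre" ([column, row] as shares, 0 to 1, of the picture: columns of its width, rows of its height: a listed point, or the origin of a listed thing).
The state is a dict: "clock": time; "joints": joint angles; "dq": joint speeds; "joint_efforts": joint torques, N m; "position": TCP position; "ee_rot": TCP orientation; "force": force on the tool from outside, world axes, zero at the start; "ft_torque": the same for the moment, N m; "width": opening from 0.0 (shut) to 1.0 (fully open); "gripper_force": force on a finger pad.
Only numpy, scipy, OpenCV 4.12 (cv2) and the standard library are available. Lean on these libraries where they do the work, as an engineer would, in place of code of your own. Each camera call takes 0.05 s, during which the arm holds its last target. There are 200 camera calls.

## Task

I am about to restock the spring-fed tin lane. Roll the tin that lies on the cork trivet, without lifting it off the cork, until the red stripe on its label faces straight up, and leave it lying there; then draw the lane's black spring pusher back until its front face is level with the white line on the red clip, and finish while still holding it there, so that I can drop the tin into the gap. Leave the tin already in the lane, the canister, the green bowl and the ladle where they are.

Things in the scene. Friction and masses are not known exactly. Their poses are not given: they have to be found in the camera images.
- tin: Food tin to turn, lying on the cork: cylinder 54 mm dia, 68 mm long, about 0.17 kg, navy with steel end seams; a cream label covers a quarter of its side, a 4 mm red stripe runs lengthwise along the label's middle. Starts with the stripe about 80 degrees off straight up. Origin: the tin's centre, 27 mm over the cork; x axis: the tin's axis; z axis: out through the stripe.
- trivet: Round cork trivet, 220 mm in diameter, 10 mm thick, fast on the shelf; origin at the centre of its underside, on the work surface. The tin starts near its middle, where there is room to roll 60 mm towards the side away from the stripe.
- lane: Spring-fed shelf lane for lying tins, fixed: pale grey channel 340 mm long, 82 wide (74 inside), walls 45 mm high, floor 6 mm thick, clear front stop 46 mm high. Origin: centre of its underside; +x runs to the front stop (inner face at x = 165 mm), the open loading end is nearest the robot. Black ticks on the walls are one tin (54 mm) apart.
- pusher (a joint): Travel of the pusher along the lane in m: 0 with its front face against the front stop, growing as it is drawn back along the lane's -x to a dead stop at 0.265. A spring always pushes it forward with 6 N at 0, rising to 9 N at 0.2. It starts at about 0.054, pressing on the tin in the lane.
- pusher_grip (a point): Middle of the top edge (orange strip) of the pusher's paddle, 100 mm above the work surface. The paddle is an upright black plate across the lane, 8 mm thick along the lane's x; its top 33 mm are 50 mm wide and stand free: the tin before it is 60 mm high, the spring drum behind it 40 mm. Pinch it from above, one finger before and one behind, or hook it from its front.
- pusher_face (a point): Point on the middle of the paddle's front face (the face towards the front stop), 68 mm above the work surface and 4 mm ahead of the paddle's mid-plane.
- par_clip: Red par-level clip 14 mm long on top of the lane's +y wall, standing 5 mm above it. Origin: the wall's top (45 mm above the work surface), under the white line across the clip's middle; x axis parallel to the lane's x. The pusher's front face must come level with this line along x: a joint value between 0.135 and 0.21, different each time.
- lane_tin: A like tin lying across the lane at the front stop, its stripe up: leave it. Origin at its centre, its x axis lies across the lane.
- canister: Bystander: closed pale tin canister 103 mm in diameter, 163 mm high, with a push-button lid; origin at the centre of its underside.
- bowl: Bystander: small green ceramic bowl, 124 mm in diameter, 55 mm high; origin at the centre of its underside.
- ladle: Bystander: stainless ladle, cup 86 mm in diameter, handle lying 290 mm along its +y axis; origin under the cup's centre.

How it is judged:
By the outcome, as a careful person would: the job done as asked, in the order asked, and still so for the second after the job is handed in, while the arm keeps its last pose, push and grip.
It also fails if it takes over 59 s, if anything falls off the work surface, if the arm or the gripper's body presses on something with over 40 N, if the wrist force passes 120 N, or if a joint passes its speed limit or range.

## Working session

There is one attempt and no reset: what is moved stays moved. The work goes in short steps, Python scripts to look and compute and a tool call to move; the robot and the scene stay as the last step left them, time stands still between calls to the robot, and variables do not carry over. Pictures are saved under pics/ and viewed, at most 10 in all, crops included, and the job is handed in when it is done.

Besides the shell and the picture viewer there is one more tool, called after "Emit:" as name(argument=value, ...) on one line, values as JSON. carry_out: Moves the arm, as the interface text tells. Its arguments: {"type":"object","properties":{"claw":{"type":"array","items":{"type":"number"}},"delta_pos":{"type":"array","items":{"type":"array","items":{"type":"number"}}},"angular":{"type":"array","items":{"type":"array","items":{"type":"number"}}},"force":{"type":"number"}},"required":["claw","delta_pos","angular"]}

```bash
mkdir -p pics; ls; cat > h.py <<'E'
import numpy as np, cv2
from cell import arm
from scipy.spatial.transform import Rotation as R
def ray(p,uv):
    u=cv2.undistortPoints(np.array([[uv]],float),np.array(p["mtx"]),np.array(p["dist"]))[0,0]
    T=np.array(p["T"]); return T[:3,3],T[:3,:3]@np.array([u[0],u[1],1.])
def at(p,uv,z):
    o,d=ray(p,uv); return o+d*(z-o[2])/d[2]
def proj(p,X):
    T=np.linalg.inv(np.array(p["T"])); r=cv2.Rodrigues(T[:3,:3])[0]
    return cv2.projectPoints(np.array(X,float).reshape(-1,1,3),r,T[:3,3],np.array(p["mtx"]),np.array(p["dist"]))[0][:,0]
def px(c): return np.array(c)*[640,480]
def save(p,n): cv2.imwrite("pics/"+n,np.array(p["frame"])[:,:,::-1])
E
python3 - <<'E'
from h import *
np.set_printoptions(precision=4,suppress=True)
Z=dict(tin=.037,trivet=0,lane=0,pusher_grip=.1,pusher_face=.068,par_clip=.045,lane_tin=.033,canister=0,bowl=0,ladle=0)
for n in("scene","top"):
    p=arm.get_image(n);save(p,n+"0.png");print(n,np.array(p["T"])[:3,3])
    for k,z in Z.items():
        for r in arm.place_of(k,p)[:2]: print(k,round(r["conf"],2),px(r["centre"]),at(p,px(r["centre"]),z))
s=arm.observe();print(s)
E
```

```text
pics
scene [1.3843 0.5093 0.9814]
tin 0.67 [351.808 261.888] [ 0.5036 -0.1628  0.037 ]
tin 0.43 [348.928 273.216] [ 0.5406 -0.1426  0.037 ]
trivet 0.75 [351.488 274.512] [ 0.5073 -0.1603  0.    ]
lane 0.62 [481.408 346.896] [0.5164 0.2036 0.    ]
pusher_grip 0.73 [465.088 343.584] [0.6172 0.2056 0.1   ]
pusher_face 0.85 [462.208 356.112] [0.622  0.2067 0.068 ]
par_clip 0.5 [499.584 347.712] [0.5347 0.2481 0.045 ]
lane_tin 0.66 [452.48  375.792] [0.6496 0.2059 0.033 ]
canister 0.57 [233.984 244.992] [ 0.6098 -0.4724  0.    ]
bowl 0.88 [278.272 218.496] [ 0.4509 -0.4622  0.    ]
ladle 0.28 [497.984 346.8  ] [ 0.4937  0.2316 -0.    ]
top [ 0.3833 -0.188   1.4355]
tin 0.73 [295.872 267.984] [ 0.5049 -0.1672  0.037 ]
trivet 0.57 [296.192 267.12 ] [ 0.5103 -0.1674  0.    ]
lane 0.81 [149.376 262.608] [0.5136 0.2031 0.    ]
pusher_grip 0.96 [142.592 214.32 ] [0.6191 0.1987 0.1   ]
pusher_face 0.79 [147.008 213.408] [0.6272 0.1972 0.068 ]
par_clip 0.44 [130.432 254.592] [0.5282 0.2391 0.045 ]
lane_tin 0.71 [145.92  207.216] [0.6491 0.2108 0.033 ]
lane_tin 0.71 [129.088 252.816] [0.5338 0.2464 0.033 ]
canister 0.56 [415.616 231.6  ] [ 0.6068 -0.469   0.    ]
canister 0.51 [292.288 269.712] [ 0.5036 -0.1578  0.    ]
bowl 0.81 [413.12  298.176] [ 0.4378 -0.4622  0.    ]
ladle 0.74 [479.488 276.72 ] [ 0.4945 -0.6332  0.    ]
{'clock': 1.1, 'joints': array([ 1.1394,  0.4345,  0.025 ,  1.5732, -0.0116,  1.134 , -0.0751]), 'dq': array([-0.0001,  0.0024, -0.002 ,  0.    , -0.0014,  0.0001,  0.0014]), 'joint_efforts': array([ -0.0008, -66.7686,   0.9839, -31.4812,  -0.0606,   0.0328,
        -0.    ]), 'position': array([ 0.2018, -0.5916,  0.2267]), 'ee_rot': array([3.0992, 0.5139, 0.    ]), 'force': array([-0.1547,  0.309 , -0.1703]), 'ft_torque': array([ 0.0582, -0.0106, -0.0209]), 'gripper_force': 0.0, 'width': 1.0019319090310872}
```

```bash
python3 - <<'E'
import cv2,numpy as np
t=cv2.imread("pics/top0.png");s=cv2.imread("pics/scene0.png")
a=cv2.resize(t[170:350,90:350],None,fx=3,fy=3,interpolation=2)
b=cv2.resize(s[220:420,300:560],None,fx=3,fy=3,interpolation=2)
cv2.imwrite("pics/a.png",a);cv2.imwrite("pics/b.png",b)
E
```

```text
(no output)
```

View pics/a.png

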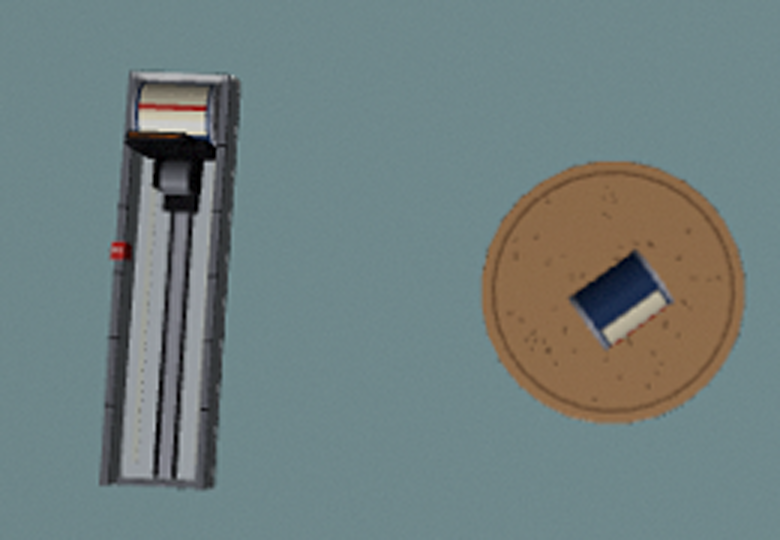

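View pics/b.png

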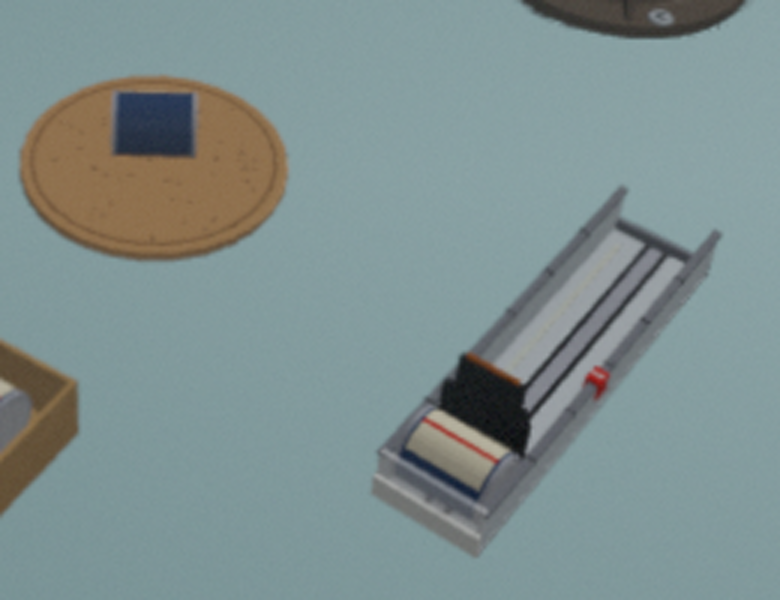

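View pics/scene0.png

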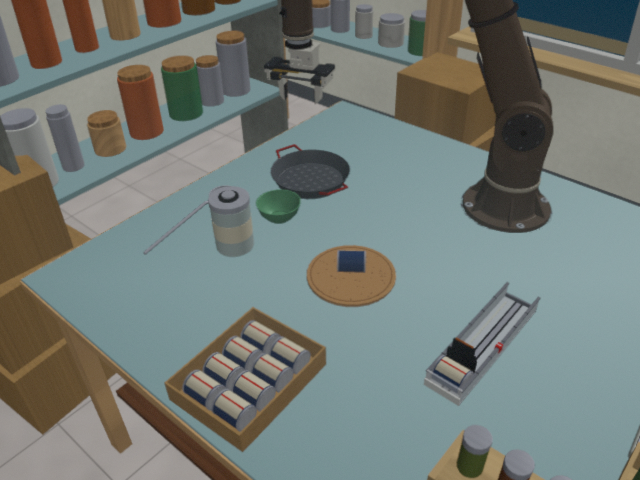

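The top crop shows the tin at about (620,300) on the trivet, with the label and stripe facing lower-right (−x−y). It therefore has to roll towards +x+y. The lane runs upward (+x) with the front stop at the top, the clip at crop (119,250) and the paddle at (170,142). The scene view agrees with this.

```bash
cat >> h.py <<'E'
from scipy.optimize import minimize
def cyl(x,y,yaw,z=.037,r=.027,L=.068):
    a=np.linspace(0,2*np.pi,40); c,s=np.cos(yaw),np.sin(yaw); P=[]
    for e in(-L/2,L/2):
        for t in a: P.append([x+c*e-s*r*np.sin(t),y+s*e+c*r*np.sin(t),z+r*np.cos(t)])
    return np.array(P)
def fit_tin(ps,ms,x0):
    def cost(v):
        t=0
        for p,m in zip(ps,ms):
            h=cv2.convexHull(proj(p,cyl(*v)).astype(np.float32)); im=np.zeros((480,640),np.uint8)
            cv2.fillConvexPoly(im,np.round(h*16).astype(np.int32),255,shift=4,lineType=cv2.LINE_AA)
            t+=np.abs(im/255.-m).sum()/m.sum()
        return t
    s=np.array([x0]+[np.array(x0)+d for d in np.diag([.008,.008,.25])])
    r=minimize(cost,x0,method="Nelder-Mead",options=dict(initial_simplex=s,xatol=1e-4,fatol=1e-4)); return r.x,r.fun
def tinmask(p,label="tin",near=None):
    rs=arm.trace(label,p)
    if near is not None: rs=sorted(rs,key=lambda r:np.hypot(*(px(r["centre"])-proj(p,[near])[0])))
    return np.array(rs[0]["region"])
E
cat > m.py <<'E'
from h import *
np.set_printoptions(precision=4,suppress=True)
ps=[arm.get_image("top"),arm.get_image("scene")]
ms=[tinmask(p,near=[.504,-.165,.037]) for p in ps]
print([m.sum() for m in ms])
for y in(-.6,-1,.6):
    print(fit_tin(ps,ms,[.504,-.165,y]),fit_tin(ps[:1],ms[:1],[.504,-.165,y]))
for p in ps:
    f=np.array(p["frame"]).astype(int); r=(f[...,0]>120)&(f[...,1]<70)&(f[...,2]<70)
    g=np.zeros_like(r); c=proj(p,[[.531,.243,.047]])[0].astype(int); g[c[1]-15:c[1]+15,c[0]-15:c[0]+15]=1
    v,u=np.nonzero(r&g); uv=[u.mean(),v.mean()]; print("clip",uv,len(u),at(p,uv,.047))
    for n,z in(("pusher_grip",.1),("pusher_face",.068),("lane",0)):
        q=arm.place_of(n,p)
        if q: print(n,q[0]["conf"],px(q[0]["centre"]),at(p,px(q[0]["centre"]),z))
# lane mask side fit
m=np.array(arm.trace("lane",ps[0])[0]["region"])
r=cv2.minAreaRect(np.argwhere(m)[:,::-1].astype(np.float32)); b=cv2.boxPoints(r); print("lane box",[at(ps[0],q,.045)[:2] for q in b])
E
python3 m.py
```

```text
[np.int64(636), np.int64(598)]
(array([ 0.501 , -0.1692, -0.9269]), np.float64(0.25831711410295594)) (array([ 0.5006, -0.1697, -0.9153]), np.float64(0.095868787766679))
(array([ 0.501 , -0.1693, -0.9213]), np.float64(0.25876747872115335)) (array([ 0.5006, -0.1697, -0.9192]), np.float64(0.09597360956961402))
(array([ 0.5006, -0.1698,  2.2258]), np.float64(0.2631713554987212)) (array([ 0.5006, -0.1698,  2.2145]), np.float64(0.09512886915772599))
clip [np.float64(128.5), np.float64(253.33333333333334)] 12 [0.531  0.2435 0.047 ]
pusher_grip 0.93 [141.888 214.8  ] [0.6179 0.2003 0.1   ]
pusher_face 0.59 [142.592 214.416] [0.6245 0.208  0.068 ]
lane 0.81 [149.888 265.104] [0.5074 0.2015 0.    ]
clip [np.float64(499.375), np.float64(345.4375)] 16 [0.5312 0.2454 0.047 ]
pusher_grip 0.95 [463.232 340.992] [0.6136 0.1993 0.1   ]
pusher_face 0.92 [461.504 352.224] [0.614  0.2005 0.068 ]
lane 0.56 [480.768 344.88 ] [0.5122 0.1997 0.    ]
lane box [array([0.3416, 0.2498]), array([0.6843, 0.2452]), array([0.6789, 0.1462]), array([0.3378, 0.1534])]
```

Emit:
carry_out(claw=[9.1,9.1,9.1,9.1,9.1,9.1,9.1,9.1,9.1,9.1,9.1,9.1,9.1,9.1,9.1,9.1], delta_pos=[[2.62,-1.89,0.17],[2.62,-1.89,0.17],[2.62,-1.89,0.17],[2.62,-1.89,0.17],[2.62,-1.89,0.17],[2.62,-1.89,0.17],[2.62,-1.89,0.17],[2.62,-1.89,0.17],[2.62,-1.89,0.17],[2.62,-1.89,0.17],[2.62,-1.89,0.17],[2.62,-1.89,0.17],[2.62,-1.89,0.17],[2.62,-1.89,0.17],[2.62,-1.89,0.17],[2.62,-1.89,0.17]], angular=[[0,0,0],[0,0,0],[0,0,0],[0,0,0],[0,0,0],[0,0,0],[0,0,0],[0,0,0],[0,0,0],[0,0,0],[0,0,0],[0,0,0],[0,0,0],[0,0,0],[0,0,0],[0,0,0]], force=5)

```text
clock: 3.25
position: [0.5017, -0.1689, 0.1996]
ee_rot: [3.099, 0.514, 0.001]
force: [0.3, 0.5, -0.2]
width: 0.992
gripper_force: 0.0
```

Emit:
carry_out(claw=[9.1,9.1,9.1,9.1,9.1,9.1,9.1,9.1,9.1,9.1,9.1,9.1,9.1,9.1], delta_pos=[[0,0,0],[0,0,0],[0,0,0],[0,0,0],[0,0,0],[0,0,0],[0,0,0],[0,0,0],[0,0,0],[0,0,0],[0,0,0],[0,0,0],[0,0,0],[0,0,0]], angular=[[0,0,-0.145],[0,0,-0.145],[0,0,-0.145],[0,0,-0.145],[0,0,-0.145],[0,0,-0.145],[0,0,-0.145],[0,0,-0.145],[0,0,-0.145],[0,0,-0.145],[0,0,-0.145],[0,0,-0.145],[0,0,-0.145],[0,0,0]])

```text
clock: 4.65
position: [0.5009, -0.1702, 0.1995]
ee_rot: [-1.403, -2.811, -0.0]
force: [0.1, 0.8, 0.7]
width: 0.99
gripper_force: 0.0
```

```bash
python3 -c "
from cell import arm;s=arm.observe();print(s['clock'],s['joints'],s['position'],s['ee_rot'])"
```

```text
4.65 [ 0.6726455   0.37053203 -0.5842989   1.80631663  0.23447929  1.03417427
  0.6435963 ] [ 0.50087498 -0.1702491   0.19949603] [-1.40300707e+00 -2.81089912e+00 -1.11319601e-04]
```

Emit:
carry_out(claw=[9.1,9.1,9.1,9.1,9.1,9.1,9.1,9.1,9.1,9.1,9.1,9.1,9.1,9.1,5.9,5.9,5.9,5.9,5.9], delta_pos=[[0,0,1.5],[0,0,1.5],[0,0,1.5],[0,0,1.5],[0,0,1.5],[0,0,1.5],[0,0,1.5],[0,0,1.5],[0,0,1.5],[0,0,1.5],[0,0,1],[0,0,1],[0,0,0.95],[0,0,0],[0,0,0],[0,0,0],[0,0,0],[0,0,0],[0,0,0]], angular=[[0,0,0],[0,0,0],[0,0,0],[0,0,0],[0,0,0],[0,0,0],[0,0,0],[0,0,0],[0,0,0],[0,0,0],[0,0,0],[0,0,0],[0,0,0],[0,0,0],[0,0,0],[0,0,0],[0,0,0],[0,0,0],[0,0,0]])

```text
clock: 6.55
position: [0.5011, -0.1701, 0.0203]
ee_rot: [1.406, 2.809, 0.0]
force: [0.5, -0.5, 0.4]
width: 0.658
gripper_force: 0.0
```

Emit:
carry_out(claw=[5.9,5.9,5.9,5.9,5.9,5.9,5.9,5.9,5.9,5.9,5.9,5.9,5.9,5.9,5.9,5.9,5.9,5.9,5.9,5.9], delta_pos=[[0,0.1,0],[0,0.2,0],[0,0.2,0],[0,0.2,0],[0,0.2,0],[0,0.2,0],[0,0.2,0],[0,0.2,0],[0,0.2,0],[0,0.2,0],[0,0.2,0],[0,0.2,0],[0,0.2,0],[0,0.2,0],[0,0.2,0],[0,0.2,0],[0,0.2,0],[0,0.2,0],[0,0.1,0],[0,0,0]], angular=[[0,0,0],[0,0,0],[0,0,0],[0,0,0],[0,0,0],[0,0,0],[0,0,0],[0,0,0],[0,0,0],[0,0,0],[0,0,0],[0,0,0],[0,0,0],[0,0,0],[0,0,0],[0,0,0],[0,0,0],[0,0,0],[0,0,0],[0,0,0]])

```text
clock: 8.55
position: [0.5299, -0.1482, 0.02]
ee_rot: [1.405, 2.81, 0.0]
force: [-0.5, -0.6, -0.9]
width: 0.64
gripper_force: 0.0
```

```bash
python3 - <<'E'
from h import *
o=[]
for n in("top","scene"):
    p=arm.get_image(n); f=np.array(p["frame"])[:,:,::-1]; c=proj(p,[[.53,-.15,.06]])[0].astype(int)
    o.append(cv2.resize(f[c[1]-33:c[1]+33,c[0]-33:c[0]+33],(396,396),interpolation=2))
cv2.imwrite("pics/c.png",np.hstack(o))
E
```

```text
(no output)
```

View pics/c.png

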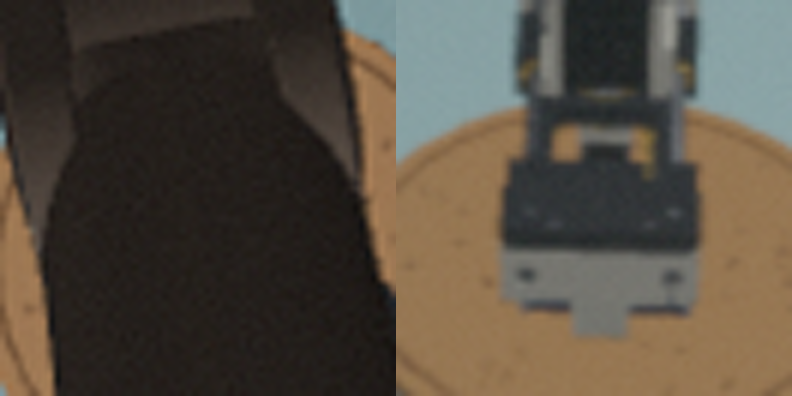

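Emit:
carry_out(claw=[9.1,9.1,9.1,9.1,9.1,9.1,9.1,9.1,9.1,9.1,9.1,9.1], delta_pos=[[0,0,0],[0,0,0],[0,0,0],[0,0,0],[0,0,-1],[0,0,-2],[0,0,-2],[0,0,-2],[0,0,-2],[0,0,-2],[0,0,-2],[0,0,-2]], angular=[[0,0,0],[0,0,0],[0,0,0],[0,0,0],[0,0,0],[0,0,0],[0,0,0],[0,0,0],[0,0,0],[0,0,0],[0,0,0],[0,0,0]])

```text
clock: 9.85
position: [0.5296, -0.1483, 0.1717]
ee_rot: [1.405, 2.809, 0.0]
force: [-0.9, 0.4, -0.4]
width: 0.991
gripper_force: 0.0
```

```bash
cat > s.py <<'E'
from h import *
import sys
np.set_printoptions(precision=4,suppress=True)
x0=[float(a) for a in sys.argv[1:4]]; views=sys.argv[4].split(","); name=sys.argv[5]
ps=[arm.get_image(n) for n in views]; o=[]
for p in ps:
    f=np.array(p["frame"])[:,:,::-1]; c=proj(p,[[x0[0],x0[1],.05]])[0].astype(int)
    o.append(cv2.resize(f[c[1]-30:c[1]+30,c[0]-30:c[0]+30],(390,390),interpolation=2))
cv2.imwrite("pics/"+name,np.hstack(o))
ms=[tinmask(p,near=x0[:2]+[.037]) for p in ps]
v,e=fit_tin(ps,ms,x0); print("tin",v,e)
for p in ps:
    f=np.array(p["frame"]).astype(float); w=np.clip(f[...,0]-1.35*np.maximum(f[...,1],f[...,2])-10,0,None)
    h=cv2.convexHull(proj(p,cyl(*v)).astype(np.float32)); im=np.zeros((480,640),np.uint8); cv2.fillConvexPoly(im,np.round(h).astype(np.int32),1)
    w*=cv2.erode(im,np.ones((3,3))); vv,uu=np.nonzero(w>0); 
    if len(uu)<4: print("no stripe",len(uu)); continue
    ww=w[vv,uu]; q=np.array([np.average(uu,weights=ww),np.average(vv,weights=ww)])
    # angle about the axis, + towards roll dir
    b=min(np.radians(np.arange(-100,100,.5)),key=lambda t:np.hypot(*(proj(p,[[v[0]-np.sin(v[2])*.027*np.sin(t),v[1]+np.cos(v[2])*.027*np.sin(t),.037+.027*np.cos(t)]])[0]-q)))
    d=np.polyfit(uu,vv,1,w=np.sqrt(ww)); print("stripe px",q,len(uu),"angle deg",np.degrees(b), "resid",)
E
python3 s.py .53 -.148 -.927 scene,top d.png
```

```text
Traceback (most recent call last):
  File "s.py", line 10, in <module>
    ms=[tinmask(p,near=x0[:2]+[.037]) for p in ps]
        ~~~~~~~^^^^^^^^^^^^^^^^^^^^^^
  File "h.py", line 33, in tinmask
    return np.array(rs[0]["region"])
                    ~~^^^
IndexError: list index out of range
```

View pics/d.png

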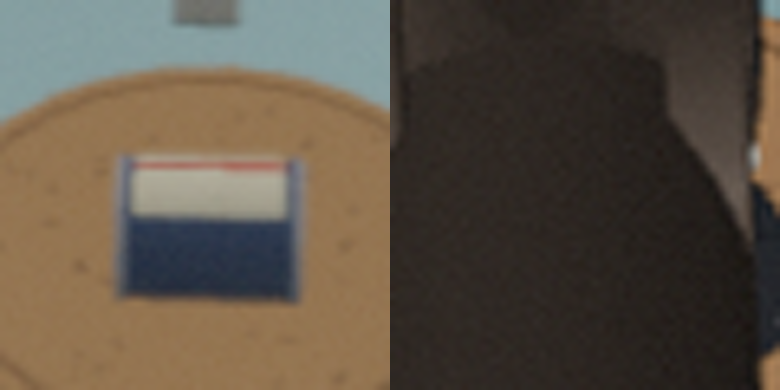

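The scene crop shows the tin has rolled. The stripe is visible near the top, at crop row 166 of a tin spanning 155–300, and the gripper blocks the top view. I'll measure from the scene view.

```bash
cat >> s.py <<'E'
E
python3 s.py .53 -.148 -.927 scene d2.png; python3 - <<'E'
from h import *
# edge check by direct pixels: predicted rows for tin at candidates vs stripe angle
p=arm.get_image("scene")
print(proj(p,[[.53,-.148,.05]])[0])
for t in(-40,-30,-20,-10,0,10):
    a=np.radians(t);print(t,proj(p,[[.53+.8*.027*np.sin(a),-.148+.6*.027*np.sin(a),.037+.027*np.cos(a)]])[0])
E
```

```text
tin [ 0.5272 -0.1483 -0.9334] 0.13350625289485873
stripe px [356.901 260.   ] 8 angle deg -74.0 resid
[349.955507  265.8857424]
-40 [350.14753271 258.71475647]
-30 [350.12541908 258.8913148 ]
-20 [350.09617748 259.40860715]
-10 [350.06063815 260.25387425]
0 [350.01984381 261.40367268]
10 [349.97502287 262.82429782]
```

```bash
cat > prof.py <<'E'
from h import *
from scipy.optimize import least_squares
import sys
cx,cy=float(sys.argv[1]),float(sys.argv[2]); yaw=-.93
p=arm.get_image("scene"); f=np.array(p["frame"]).astype(float)
c=proj(p,[[cx,cy,.06]])[0]; u0=int(round(c[0])); v0=int(c[1])
u0+=int(sys.argv[3]) if len(sys.argv)>3 else 2
P=f[v0-14:v0+36,u0-8:u0+9].mean(1)
for i,r in enumerate(P):
    if 5<i<40: print(v0-14+i,np.round(r).astype(int),end="; ")
rd=np.clip(P[:,0]-P[:,1]-15,0,None); rd[(P[:,2]<P[:,1]*.85)]=0
rows=np.arange(len(P))+v0-14
# label/navy boundary: steepest fall in red channel
R=P[:,0]; k=np.argmin(np.diff(R[:])); print("\nfall",rows[k],rows[k+1])
# model rows
def row(x,y,t):
    t=np.radians(t);return proj(p,[[x-np.sin(yaw)*.027*np.sin(t),y+np.cos(yaw)*.027*np.sin(t),.037+.027*np.cos(t)]])[0][1]
print("top/bottom",min(row(cx,cy,t) for t in range(-60,40,2)),max(row(cx,cy,t) for t in range(60,180,2)))
for t in range(-30,62,4): print((t,round(row(cx,cy,t),2)),end=" ")
E
python3 prof.py .5285 -.1483 3
```

```text
254 [148 116  81]; 255 [148 117  80]; 256 [148 116  81]; 257 [148 117  83]; 258 [153 128  98]; 259 [164 143 123]; 260 [166 114 100]; 261 [173 157 140]; 262 [174 169 151]; 263 [172 168 150]; 264 [169 165 148]; 265 [164 160 143]; 266 [161 158 140]; 267 [150 147 132]; 268 [113 115 112]; 269 [58 67 84]; 270 [46 58 79]; 271 [45 57 77]; 272 [44 54 74]; 273 [41 52 71]; 274 [41 52 70]; 275 [41 51 69]; 276 [40 50 67]; 277 [40 50 66]; 278 [39 48 64]; 279 [43 50 62]; 280 [66 60 61]; 281 [116  93  72]; 282 [146 115  80]; 283 [148 117  81]; 284 [148 117  80]; 285 [148 116  80]; 286 [148 116  80]; 287 [148 117  81]; 
fall 268 269
top/bottom 258.3501471103613 280.911228783531
(-30, np.float64(258.53)) (-26, np.float64(258.69)) (-22, np.float64(258.91)) (-18, np.float64(259.18)) (-14, np.float64(259.51)) (-10, np.float64(259.88)) (-6, np.float64(260.31)) (-2, np.float64(260.78)) (2, np.float64(261.3)) (6, np.float64(261.85)) (10, np.float64(262.45)) (14, np.float64(263.08)) (18, np.float64(263.75)) (22, np.float64(264.45)) (26, np.float64(265.17)) (30, np.float64(265.92)) (34, np.float64(266.69)) (38, np.float64(267.47)) (42, np.float64(268.26)) (46, np.float64(269.06)) (50, np.float64(269.86)) (54, np.float64(270.66)) (58, np.float64(271.46))
```

```bash
cat > lane.py <<'E'
from h import *
np.set_printoptions(precision=4,suppress=True)
ps=[arm.get_image("top"),arm.get_image("scene")]
def box(v):
    x,y,w=v; c,s=np.cos(w),np.sin(w); P=[]
    for a in(-.17,.17):
        for b in(-.041,.041):
            for z in(0,.045): P.append([x+c*a-s*b,y+s*a+c*b,z])
    return P
ms=[]
for p in ps:
    r=arm.trace("lane",p); m=np.array(r[0]["region"]).astype(np.uint8); 
    h=cv2.convexHull(np.argwhere(m)[:,::-1].astype(np.int32)); im=np.zeros((480,640),np.uint8); cv2.fillConvexPoly(im,h,1); print(r[0]["conf"],m.sum(),im.sum()); ms.append(m if 0 else im)
for sel in([0],[1],[0,1]):
    def cost(v):
        t=0
        for i in sel:
            h=cv2.convexHull(proj(ps[i],box(v)).astype(np.float32)); im=np.zeros((480,640),np.uint8)
            cv2.fillConvexPoly(im,np.round(h*16).astype(np.int32),255,shift=4,lineType=cv2.LINE_AA); t+=np.abs(im/255.-ms[i]).sum()/ms[i].sum()
        return t
    x0=np.array([.512,.2015,-.02]); s=np.vstack([x0,x0+np.diag([.008,.008,.06])])
    r=minimize(cost,x0,method="Nelder-Mead",options=dict(initial_simplex=s)); print(sel,r.x,r.fun)
E
python3 lane.py
```

```text
0.98 4510 5363
0.64 4985 6210
[0] [ 0.5103  0.2047 -0.0208] 0.0296512414400778
[1] [ 0.5109  0.2045 -0.0173] 0.025798995926873167
[0, 1] [ 0.5105  0.2046 -0.0201] 0.05604321827505242
```

Emit:
carry_out(claw=[9.1,9.1,9.1,9.1,9.1,9.1,9.1,9.1,9.1,9.1,9.1,9.1,9.1,9.1,9.1,9.1,9.1,9.1], delta_pos=[[1.9,2.34,0],[1.9,2.34,0],[1.9,2.34,0],[1.9,2.34,0],[1.9,2.34,0],[1.9,2.34,0],[1.9,2.34,0],[1.9,2.34,0],[1.9,2.34,0],[1.9,2.34,0],[1.9,2.34,0],[1.9,2.34,0],[0,0,0],[0,0,0],[0,0,0],[0,0,0],[0,0,0],[0,0,0]], angular=[[0,0,0],[0,0,0],[0,0,0],[0,0,0],[0,0,0],[0,0,0],[0,0,0],[0,0,0],[0,0,0],[0,0,0],[0,0,0],[0,0,0],[0,0,0.133],[0,0,0.133],[0,0,0.133],[0,0,0.133],[0,0,0.133],[0,0,0]])

```text
clock: 12.25
position: [0.6176, 0.2026, 0.1698]
ee_rot: [2.248, 2.195, -0.001]
force: [0.0, 0.0, 0.8]
width: 0.994
gripper_force: 0.0
```

```bash
python3 s.py .5285 -.1483 -.93 scene,top e.png; python3 - <<'E'
from h import *
s=arm.observe();print(s['joints'])
# top view: rectify patch on plane through tin, axes along roll direction
p=arm.get_image("top"); f=np.array(p["frame"]).astype(np.float32)
yaw=-.93; cx,cy=.5285,-.1483
q=np.arange(-.05,.0501,.002); a=np.linspace(-.02,.02,21)
S,A=np.meshgrid(q,a,indexing="ij")
X=np.stack([cx-np.sin(yaw)*S+np.cos(yaw)*A,cy+np.cos(yaw)*S+np.sin(yaw)*A,np.full_like(S,.064)],-1)
uv=proj(p,X.reshape(-1,3)).reshape(S.shape+(2,)).astype(np.float32)
P=cv2.remap(f,uv[...,0],uv[...,1],cv2.INTER_LINEAR).mean(1)
for s_,r in zip(q,P): print(round(s_*1000),np.round(r).astype(int),end="; ")
# predicted s-at-z=.064 of surface point at angle t
print()
o=np.array(p["T"])[:3,3]; n=np.array([-np.sin(yaw),np.cos(yaw)])
for t in range(-60,65,10):
    b=np.radians(t); z=.037+.027*np.cos(b); w=.027*np.sin(b); co=n@(o[:2]-[cx,cy])
    print((t,round(1000*(co+(w-co)*(o[2]-.064)/(o[2]-z)),1)),end=" ")
E
```

```text
tin [ 0.5265 -0.1493 -0.9404] 0.29151332235320915
stripe px [356.5153 260.    ] 8 angle deg -76.5 resid
stripe px [289.6139 259.2015] 42 angle deg -9.0 resid
[-0.13327466  0.56052116 -0.41007614  1.54907719  0.24230155  1.08288656
 -0.6204465 ]
-50 [155 118  82]; -48 [154 116  81]; -46 [153 116  81]; -44 [154 116  81]; -42 [153 116  81]; -40 [153 116  81]; -38 [154 116  81]; -36 [155 118  82]; -34 [157 119  82]; -32 [151 114  80]; -30 [105  83  69]; -28 [65 64 74]; -26 [124 123 120]; -24 [182 175 156]; -22 [197 189 166]; -20 [200 192 169]; -18 [202 195 171]; -16 [204 196 172]; -14 [206 198 174]; -12 [207 201 177]; -10 [200 174 154]; -8 [184 102  90]; -6 [178  68  60]; -4 [189 137 121]; -2 [196 184 162]; 0 [191 185 164]; 2 [184 177 157]; 4 [177 169 149]; 6 [170 163 143]; 8 [161 155 136]; 10 [154 147 130]; 12 [144 139 122]; 14 [115 112 101]; 16 [60 62 66]; 18 [14 24 40]; 20 [29 29 39]; 22 [105  80  61]; 24 [149 113  78]; 26 [156 118  82]; 28 [154 117  81]; 30 [154 116  81]; 32 [154 116  81]; 34 [154 116  81]; 36 [154 117  81]; 38 [154 117  81]; 40 [154 117  81]; 42 [154 116  81]; 44 [154 116  81]; 46 [154 117  81]; 48 [153 117  81]; 50 [154 117  81]; 
(-60, np.float64(-24.5)) (-50, np.float64(-21.5)) (-40, np.float64(-17.9)) (-30, np.float64(-13.8)) (-20, np.float64(-9.4)) (-10, np.float64(-4.7)) (0, np.float64(0.0)) (10, np.float64(4.6)) (20, np.float64(9.1)) (30, np.float64(13.1)) (40, np.float64(16.6)) (50, np.float64(19.6)) (60, np.float64(21.8))
```

View pics/e.png

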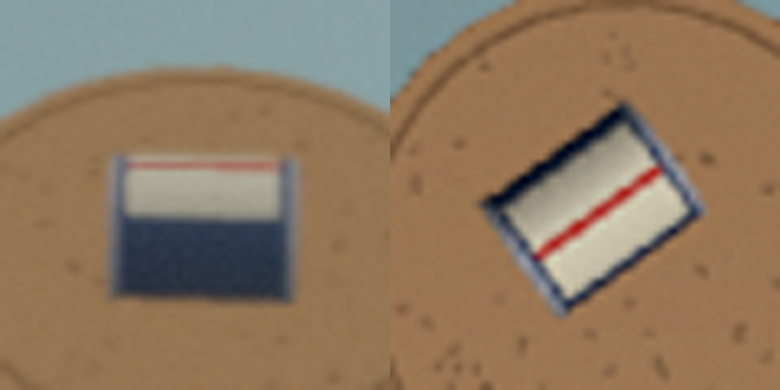

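The top crop shows the stripe slightly short of straight up. The scene and top measurements together put it about 8–9° short, so I'll go back and roll the tin another 4 mm.

Emit:
carry_out(claw=[9.1,9.1,9.1,9.1,9.1,9.1,9.1,9.1,9.1,9.1,9.1,9.1,9.1,9.1,9.1,9.1,9.1,9.1], delta_pos=[[0,0,0],[0,0,0],[0,0,0],[0,0,0],[0,0,0],[-1.9,-2.34,0],[-1.9,-2.34,0],[-1.9,-2.34,0],[-1.9,-2.34,0],[-1.9,-2.34,0],[-1.9,-2.34,0],[-1.9,-2.34,0],[-1.9,-2.34,0],[-1.9,-2.34,0],[-1.9,-2.34,0],[-1.9,-2.34,0],[-1.9,-2.34,0],[0,0,0]], angular=[[0,0,-0.133],[0,0,-0.133],[0,0,-0.133],[0,0,-0.133],[0,0,-0.133],[0,0,0],[0,0,0],[0,0,0],[0,0,0],[0,0,0],[0,0,0],[0,0,0],[0,0,0],[0,0,0],[0,0,0],[0,0,0],[0,0,0],[0,0,0]])

```text
clock: 14.3
position: [0.5283, -0.1539, 0.1697]
ee_rot: [-1.413, -2.806, 0.004]
force: [-0.0, -0.4, -0.5]
width: 0.992
gripper_force: 0.0
```

Emit:
carry_out(claw=[9.1,9.1,9.1,9.1,9.1,9.1,9.1,9.1,9.1,9.1,5.9,5.9,5.9,5.9,5.9,5.9], delta_pos=[[0,0,1.5],[0,0,1.5],[0,0,1.5],[0,0,1.5],[0,0,1.5],[0,0,1.5],[0,0,1.5],[0,0,1.5],[0,0,1.5],[0,0,1.5],[0,0,0],[0,0,0],[0,0,0],[0,0,0],[0,0,0],[0,0,0]], angular=[[0,0,0],[0,0,0],[0,0,0],[0,0,0],[0,0,0],[0,0,0],[0,0,0],[0,0,0],[0,0,0],[0,0,0],[0,0,0],[0,0,0],[0,0,0],[0,0,0],[0,0,0],[0,0,0]])

```text
clock: 15.9
position: [0.5299, -0.1485, 0.0204]
ee_rot: [1.406, 2.809, 0.0]
force: [-0.7, -0.1, -0.1]
width: 0.642
gripper_force: 0.0
```

Back at the same pose. Now push 4 mm, open and lift.

Emit:
carry_out(claw=[5.9,5.9,5.9,5.9,5.9,9.1,9.1,9.1,9.1,9.1,9.1,9.1,9.1,9.1,9.1,9.1,9.1], delta_pos=[[0,0.1,0],[0,0.1,0],[0,0.1,0],[0,0.1,0],[0,0,0],[0,0,0],[0,0,0],[0,0,0],[0,0,0],[0,0,-1],[0,0,-2],[0,0,-2],[0,0,-2],[0,0,-2],[0,0,-2],[0,0,-2],[0,0,-2]], angular=[[0,0,0],[0,0,0],[0,0,0],[0,0,0],[0,0,0],[0,0,0],[0,0,0],[0,0,0],[0,0,0],[0,0,0],[0,0,0],[0,0,0],[0,0,0],[0,0,0],[0,0,0],[0,0,0],[0,0,0]])

```text
clock: 17.6
position: [0.5328, -0.1459, 0.1717]
ee_rot: [1.405, 2.809, 0.0]
force: [-0.3, 0.2, -0.6]
width: 0.989
gripper_force: 0.0
```

```bash
python3 prof.py .5305 -.146 3
```

```text
255 [148 117  81]; 256 [148 117  81]; 257 [148 116  81]; 258 [149 118  83]; 259 [154 130 102]; 260 [167 155 136]; 261 [169 136 120]; 262 [165 115 102]; 263 [172 164 147]; 264 [170 166 149]; 265 [168 163 146]; 266 [164 160 143]; 267 [160 156 139]; 268 [156 152 137]; 269 [149 146 132]; 270 [128 127 118]; 271 [65 71 84]; 272 [46 57 77]; 273 [43 54 73]; 274 [42 53 71]; 275 [42 52 70]; 276 [42 52 69]; 277 [41 50 67]; 278 [41 50 66]; 279 [40 49 64]; 280 [43 49 62]; 281 [71 64 63]; 282 [120  96  73]; 283 [146 115  80]; 284 [148 116  80]; 285 [148 117  81]; 286 [147 115  80]; 287 [148 117  81]; 288 [149 117  81]; 
fall 270 271
top/bottom 259.1589470240661 281.75754700407
(-30, np.float64(259.34)) (-26, np.float64(259.5)) (-22, np.float64(259.73)) (-18, np.float64(260.0)) (-14, np.float64(260.33)) (-10, np.float64(260.7)) (-6, np.float64(261.13)) (-2, np.float64(261.6)) (2, np.float64(262.12)) (6, np.float64(262.68)) (10, np.float64(263.28)) (14, np.float64(263.91)) (18, np.float64(264.58)) (22, np.float64(265.28)) (26, np.float64(266.01)) (30, np.float64(266.76)) (34, np.float64(267.52)) (38, np.float64(268.31)) (42, np.float64(269.1)) (46, np.float64(269.9)) (50, np.float64(270.7)) (54, np.float64(271.51)) (58, np.float64(272.3))
```

Emit:
carry_out(claw=[9.1,9.1,9.1,9.1,9.1,9.1,9.1,9.1,9.1,9.1,9.1,9.1,9.1,9.1,9.1,9.1,9.1,9.1], delta_pos=[[1.9,2.31,0],[1.9,2.31,0],[1.9,2.31,0],[1.9,2.31,0],[1.9,2.31,0],[1.9,2.31,0],[1.9,2.31,0],[1.9,2.31,0],[1.9,2.31,0],[1.9,2.31,0],[1.9,2.31,0],[1.9,2.31,0],[0,0,0],[0,0,0],[0,0,0],[0,0,0],[0,0,0],[0,0,0]], angular=[[0,0,0],[0,0,0],[0,0,0],[0,0,0],[0,0,0],[0,0,0],[0,0,0],[0,0,0],[0,0,0],[0,0,0],[0,0,0],[0,0,0],[0,0,0.133],[0,0,0.133],[0,0,0.133],[0,0,0.133],[0,0,0.133],[0,0,0]])

```text
clock: 19.45
position: [0.618, 0.2029, 0.1707]
ee_rot: [2.248, 2.195, 0.001]
force: [-0.4, -0.0, 0.4]
width: 0.99
gripper_force: 0.0
```

```bash
python3 - <<'E'
from h import *
p=arm.get_image("top"); f=np.array(p["frame"]).astype(np.float32)
yaw=-.93; cx,cy=.5305,-.146
q=np.arange(-.034,.0281,.001); a=np.linspace(-.02,.02,21)
S,A=np.meshgrid(q,a,indexing="ij")
X=np.stack([cx-np.sin(yaw)*S+np.cos(yaw)*A,cy+np.cos(yaw)*S+np.sin(yaw)*A,np.full_like(S,.064)],-1)
uv=proj(p,X.reshape(-1,3)).reshape(S.shape+(2,)).astype(np.float32)
P=cv2.remap(f,uv[...,0],uv[...,1],cv2.INTER_LINEAR).mean(1)
for s_,r in zip(q,P): print(round(s_*1000),np.round(r[:2]).astype(int),end="; ")
# paddle & clip in scene view crop for the lane, gripper over it
p=arm.get_image("scene");f=np.array(p["frame"])[:,:,::-1];c=proj(p,[[.58,.21,.08]])[0].astype(int)
cv2.imwrite("pics/f.png",cv2.resize(f[c[1]-50:c[1]+50,c[0]-60:c[0]+60],(720,600),interpolation=2))
E
```

```text
-34 [157 119]; -33 [157 119]; -32 [152 115]; -31 [136 104]; -30 [110  86]; -29 [77 65]; -28 [46 47]; -27 [30 40]; -26 [40 52]; -25 [80 87]; -24 [129 129]; -23 [166 162]; -22 [188 181]; -21 [197 189]; -20 [201 193]; -19 [202 194]; -18 [203 194]; -17 [204 195]; -16 [204 196]; -15 [205 197]; -14 [206 197]; -13 [206 198]; -12 [206 198]; -11 [206 199]; -10 [207 200]; -9 [207 201]; -8 [206 199]; -7 [203 185]; -6 [195 156]; -5 [185 117]; -4 [177  80]; -3 [174  63]; -2 [174  78]; -1 [178 114]; 0 [183 149]; 1 [186 169]; 2 [185 177]; 3 [182 176]; 4 [178 172]; 5 [174 168]; 6 [170 164]; 7 [166 159]; 8 [161 155]; 9 [157 152]; 10 [153 148]; 11 [149 143]; 12 [144 138]; 13 [139 134]; 14 [134 128]; 15 [124 119]; 16 [107 104]; 17 [84 83]; 18 [57 59]; 19 [35 39]; 20 [31 32]; 21 [55 47]; 22 [93 73]; 23 [127  96]; 24 [146 110]; 25 [154 116]; 26 [156 118]; 27 [155 118]; 28 [155 117];
```

View pics/f.png

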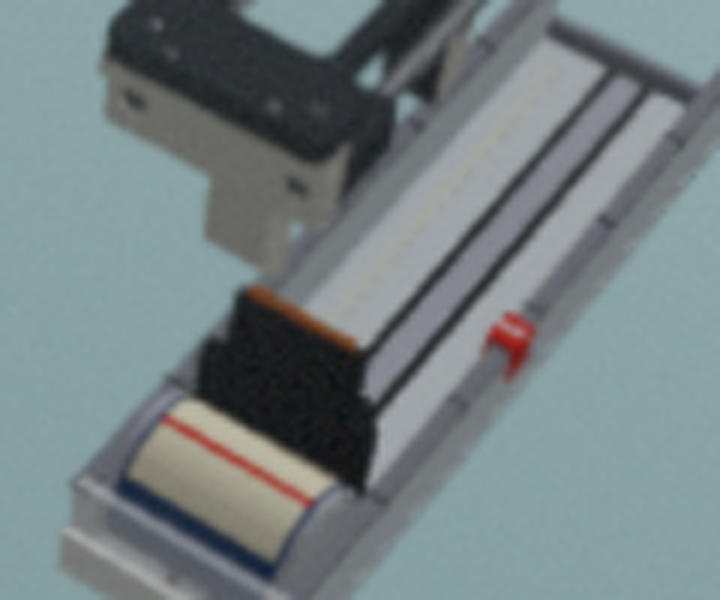

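The scene crop shows the gripper above and behind the paddle, as perspective would give. The paddle's orange strip is at (300,318) and the clip's white line is at (512,328). The tin now reads within about 3° of straight up, so I'll descend onto the paddle.

Emit:
carry_out(claw=[6,6,6,6,6,6,6,6,6,6,0,0,0,0,0,0,0,0,0], delta_pos=[[0,0,1],[0,0,1],[0,0,1],[0,0,1],[0,0,1],[0,0,1],[0,0,1],[0,0,1],[0,0,1],[0,0,0.5],[0,0,0],[0,0,0],[0,0,0],[0,0,0],[0,0,0],[0,0,0],[0,0,0],[0,0,0],[0,0,0]], angular=[[0,0,0],[0,0,0],[0,0,0],[0,0,0],[0,0,0],[0,0,0],[0,0,0],[0,0,0],[0,0,0],[0,0,0],[0,0,0],[0,0,0],[0,0,0],[0,0,0],[0,0,0],[0,0,0],[0,0,0],[0,0,0],[0,0,0]], force=40)

```text
clock: 21.45
position: [0.6177, 0.2026, 0.0751]
ee_rot: [-2.245, -2.197, 0.001]
force: [-2.7, 0.0, 3.3]
width: 0.085
gripper_force: 40.0
```

Emit:
carry_out(claw=[0,0,0,0,0,0,0,0,0,0,0,0,0,0,0,0,0,0,0], delta_pos=[[0,-0.2,0],[0,-0.4,0],[0,-0.5,0],[0,-0.5,0],[0,-0.5,0],[0,-0.6,0],[0,-0.6,0],[0,-0.6,0],[0,-0.6,0],[0,-0.6,0],[0,-0.6,0],[0,-0.6,0],[0,-0.6,0],[0,-0.6,0],[0,-0.5,0],[0,-0.4,0],[0,-0.3,0],[0,-0.1,0],[0,0,0]], angular=[[0,0,0],[0,0,0],[0,0,0],[0,0,0],[0,0,0],[0,0,0],[0,0,0],[0,0,0],[0,0,0],[0,0,0],[0,0,0],[0,0,0],[0,0,0],[0,0,0],[0,0,0],[0,0,0],[0,0,0],[0,0,0],[0,0,0]])

```text
clock: 23.35
position: [0.5323, 0.204, 0.0751]
ee_rot: [2.245, 2.194, 0.004]
force: [7.4, -1.4, -6.0]
width: 0.083
gripper_force: 40.0
```

```bash
cat > c.py <<'E'
from h import *
np.set_printoptions(precision=4,suppress=True)
L=np.array([.5106,.2046]);w=-.02;e=np.array([np.cos(w),np.sin(w)])
s=arm.observe();print(s['position'],s['width'],s['gripper_force'],s['force'],"face lane x",e@(s['position'][:2]-L)+.004)
for n in("top","scene"):
    ps=[arm.get_image(n) for _ in range(3)]
    for k,z in(("par_clip",.045),("pusher_face",.068)):
        for q in[arm.place_of(k,p) for p in ps]:
            if q: X=at(ps[0],px(q[0]["centre"]),z);print(n,k,round(q[0]["conf"],2),X,"lane",e@(X[:2]-L))
    p=ps[0]; f=np.mean([np.array(p["frame"]) for p in ps],0).astype(np.float32)
    # brightness profile along clip top (z=.05), lane y .036..042
    q=np.arange(.004,.038,.001); b=np.linspace(.037,.041,5); S,B=np.meshgrid(q,b,indexing="ij")
    X=np.stack([L[0]+e[0]*S-e[1]*B,L[1]+e[1]*S+e[0]*B,np.full_like(S,.05)],-1)
    uv=proj(p,X.reshape(-1,3)).reshape(S.shape+(2,)).astype(np.float32)
    P=cv2.remap(f,uv[...,0],uv[...,1],cv2.INTER_LINEAR).mean(1)
    print([(int(round(a*1000)),*np.round(r[:2]).astype(int).tolist()) for a,r in zip(q,P)])
    c=proj(p,[[L[0]+.02,L[1]+.02,.06]])[0].astype(int); F=f[c[1]-25:c[1]+25,c[0]-33:c[0]+33,::-1]
    I=cv2.resize(F,(396,300),interpolation=2); globals().setdefault("o",[]).append(I)
cv2.imwrite("pics/g.png",cv2.resize(np.hstack(o),(792,300)))
E
python3 c.py
```

```text
[0.5323 0.204  0.0751] 0.08326894008534132 39.99783217906952 [ 7.4231 -1.3905 -6.0278] face lane x 0.02573005217433336
top par_clip 0.51 [0.5493 0.2085 0.045 ] lane 0.03865143052250223
top pusher_face 0.48 [0.5414 0.2057 0.068 ] lane 0.03075050603988364
top pusher_face 0.58 [0.5441 0.2037 0.068 ] lane 0.03351630880378103
[(4, 44, 41), (5, 58, 55), (6, 62, 60), (7, 61, 59), (8, 61, 59), (9, 61, 59), (10, 60, 58), (11, 72, 69), (12, 90, 86), (13, 101, 96), (14, 102, 97), (15, 104, 98), (16, 95, 89), (17, 83, 77), (18, 74, 68), (19, 68, 61), (20, 61, 53), (21, 58, 50), (22, 55, 47), (23, 52, 44), (24, 48, 41), (25, 45, 39), (26, 42, 36), (27, 39, 34), (28, 37, 32), (29, 36, 31), (30, 34, 30), (31, 33, 29), (32, 32, 28), (33, 31, 27), (34, 30, 26), (35, 29, 25), (36, 28, 24), (37, 27, 24)]
scene par_clip 0.62 [0.5382 0.2433 0.045 ] lane 0.02683432100314575
scene par_clip 0.6 [0.5339 0.2447 0.045 ] lane 0.022488020152050384
scene par_clip 0.45 [0.5244 0.2465 0.045 ] lane 0.01299583910832931
scene pusher_face 0.66 [0.5279 0.2028 0.068 ] lane 0.017354091102696236
scene pusher_face 0.79 [0.5393 0.2035 0.068 ] lane 0.028749622525129748
scene pusher_face 0.72 [0.5399 0.2051 0.068 ] lane 0.02928814867077827
[(4, 111, 115), (5, 107, 111), (6, 104, 108), (7, 104, 108), (8, 106, 109), (9, 110, 113), (10, 116, 116), (11, 121, 117), (12, 126, 111), (13, 133, 102), (14, 141, 90), (15, 149, 79), (16, 155, 73), (17, 159, 74), (18, 163, 83), (19, 165, 97), (20, 166, 108), (21, 166, 111), (22, 164, 102), (23, 162, 83), (24, 159, 63), (25, 156, 47), (26, 150, 38), (27, 140, 35), (28, 128, 36), (29, 116, 42), (30, 107, 50), (31, 101, 60), (32, 98, 69), (33, 95, 77), (34, 94, 82), (35, 92, 84), (36, 90, 84), (37, 89, 85)][ WARN:0@8.232] global loadsave.cpp:1063 imwrite_ Unsupported depth image for selected encoder is fallbacked to CV_8U.
```

View pics/g.png

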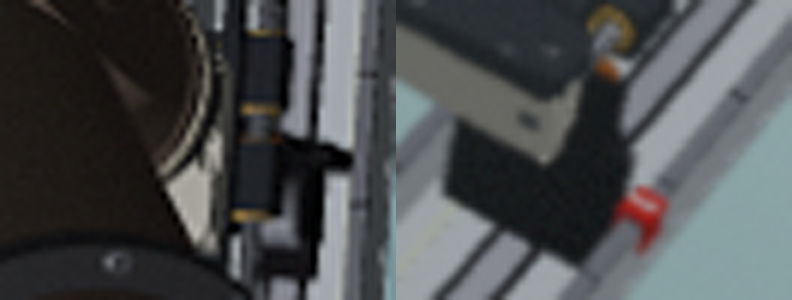

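```bash
python3 - <<'E'
from h import *
L=np.array([.5106,.2046]);w=-.02;e=np.array([np.cos(w),np.sin(w)])
for n in("top","scene"):
    p=arm.get_image(n); f=cv2.imread(f"pics/{n}0.png")[:,:,::-1].astype(np.float32)
    for b in((.036,.042),):
        q=np.arange(.006,.036,.001); S,B=np.meshgrid(q,np.linspace(*b,5),indexing="ij")
        X=np.stack([L[0]+e[0]*S-e[1]*B,L[1]+e[1]*S+e[0]*B,np.full_like(S,.05)],-1)
        uv=proj(p,X.reshape(-1,3)).reshape(S.shape+(2,)).astype(np.float32)
        P=cv2.remap(f,uv[...,0],uv[...,1],cv2.INTER_LINEAR).mean(1)
        print(n,[(int(round(a*1000)),*np.round(r[:2]).astype(int).tolist()) for a,r in zip(q,P)])
    # other references: wall ticks / lane ends & paddle top orange strip
    i=(f[...,0]>110)&(f[...,1]>40)&(f[...,1]<.62*f[...,0])&(f[...,2]<.4*f[...,0]); c=proj(p,[[.618,.2025,.1]])[0].astype(int)
    g=np.zeros_like(i); g[c[1]-8:c[1]+8,c[0]-14:c[0]+14]=1; v,u=np.nonzero(i&g)
    if len(u): X=at(p,[u.mean(),v.mean()],.1); print("orange",len(u),X,e@(X[:2]-L))
s=arm.observe();print(s['position'],s['force'])
E
```

```text
top [(6, 93, 105), (7, 94, 107), (8, 95, 108), (9, 93, 108), (10, 92, 109), (11, 103, 100), (12, 119, 88), (13, 132, 74), (14, 140, 55), (15, 149, 36), (16, 151, 40), (17, 151, 48), (18, 154, 62), (19, 158, 86), (20, 162, 109), (21, 159, 102), (22, 155, 92), (23, 153, 75), (24, 154, 49), (25, 154, 26), (26, 142, 51), (27, 128, 77), (28, 115, 93), (29, 102, 100), (30, 90, 106), (31, 92, 106), (32, 94, 107), (33, 95, 106), (34, 94, 106), (35, 94, 105)]
orange 8 [0.63404311 0.18292416 0.1       ] 0.12385191083960383
scene [(6, 105, 109), (7, 104, 108), (8, 106, 109), (9, 110, 112), (10, 114, 115), (11, 119, 116), (12, 124, 111), (13, 130, 102), (14, 137, 90), (15, 144, 79), (16, 150, 73), (17, 155, 74), (18, 158, 84), (19, 160, 96), (20, 161, 108), (21, 161, 110), (22, 159, 99), (23, 157, 82), (24, 155, 64), (25, 152, 50), (26, 147, 41), (27, 137, 39), (28, 125, 39), (29, 115, 45), (30, 107, 55), (31, 102, 66), (32, 100, 76), (33, 102, 86), (34, 104, 95), (35, 107, 100)]
[0.53247107 0.2040291  0.07509805] [ 7.9776156  -0.44504622 -5.42628151]
```

Emit:
carry_out(claw=[0,0,0,0,0,0], delta_pos=[[0,-0.2,0],[0,-0.2,0],[0,-0.13,0],[0,0,0],[0,0,0],[0,0,0]], angular=[[0,0,0],[0,0,0],[0,0,0],[0,0,0],[0,0,0],[0,0,0]])

```text
clock: 24.95
position: [0.5272, 0.2041, 0.0751]
ee_rot: [2.245, 2.194, 0.004]
force: [8.7, -1.0, -4.8]
width: 0.089
gripper_force: 40.0
```

```bash
python3 - <<'E'
from h import *
np.set_printoptions(precision=4,suppress=True)
L=np.array([.5106,.2046]);w=-.02;e=np.array([np.cos(w),np.sin(w)])
W=lambda a,b,z:[L[0]+e[0]*a-e[1]*b,L[1]+e[1]*a+e[0]*b,z]
p=arm.get_image("scene"); f=np.array(p["frame"])[:,:,::-1].copy()
s=arm.observe();x=e@(s['position'][:2]-L)+.004;print(s['clock'],s['position'],s['width'],s['force'],"face",x)
c=proj(p,[W(.02,.02,.06)])[0].astype(int); o=c-[40,30]; k=9.9
I=cv2.resize(f[o[1]:o[1]+60,o[0]:o[0]+80],(792,594),interpolation=2)
# expected line-level plane outline on the paddle's front face (+-37 mm to z .067, 50 mm wide part)
for a,col in((.0205,(0,255,0)),):
    for P,Q in(((a,-.025,.1),(a,.025,.1)),((a,.025,.1),(a,.025,.067)),((a,.035,.067),(a,.035,.012))):
        u=[((q-o+.5)*k).astype(int).tolist() for q in proj(p,[W(*P),W(*Q)])]; cv2.line(I,u[0],u[1],col,1)
cv2.imwrite("pics/i.png",I)
t=arm.get_image("scene")
E
```

```text
25.0 [0.5272 0.2041 0.0751] 0.08392234887864654 [ 8.7511 -1.3083 -5.3649] face 0.020581273223343355
```

View pics/i.png

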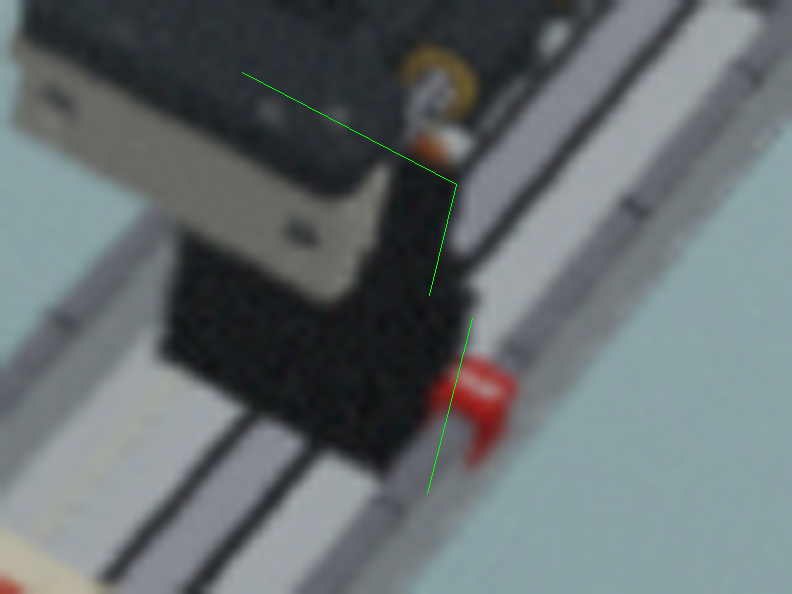

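```bash
python3 - <<'E'
from h import *
np.set_printoptions(precision=4,suppress=True)
L=np.array([.5106,.2046]);w=-.02;e=np.array([np.cos(w),np.sin(w)]);n=np.array([-e[1],e[0]])
W=lambda a,b,z:[L[0]+e[0]*a-e[1]*b,L[1]+e[1]*a+e[0]*b,z]
p=arm.get_image("scene")
of=proj(p,[[.58,.21,.08]])[0].astype(int)-[60,50]; og=proj(p,[W(.02,.02,.06)])[0].astype(int)-[40,30]
def lane(uv,z): X=at(p,uv,z)[:2]-L; return np.array([e@X,n@X])
for nm,c,z in(("orange end front",(357,348),.1),("orange start front",(248,292),.1),("shoulder",(379,405),.067)): print("before",nm,lane(np.array(c)/6-.5+of,z))
for nm,c,z in(("top corner",(458,182),.1),("orange blob",(430,148),.1),("shoulder",(473,296),.067),("bottomL",(160,355),.008),("bottomR",(385,470),.008)): print("now",nm,lane(np.array(c)/9.9-.5+og,z))
E
```

```text
before orange end front [0.1055 0.0202]
before orange start front [ 0.1073 -0.0198]
before shoulder [0.094  0.0273]
now top corner [0.0195 0.0249]
now orange blob [0.0146 0.0158]
now shoulder [0.0149 0.0321]
now bottomL [ 0.0194 -0.0309]
now bottomR [0.017  0.0235]
```

The corners of the paddle put its face at about 0.0195–0.0206 along the lane, and the white line at 0.0205. They match, so I'll hand in.

```bash
python3 -c "
from cell import arm;print(arm.sign_off())"
```

```text
the job is handed in; nothing more can be done
None
```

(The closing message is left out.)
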